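Clamp the steel angle in the fixture

TASK

Clamp the steel angle in the fixture: push its free end until the other end is right up against the end stop, then press the clamp handle beside the end stop down until it locks, and only after that press the other clamp's handle down until it locks. Just push and press with the fingers: do not pick up or lift the bar, and leave the loose things on and round the fixture where they are.

Things in the scene. Friction and masses are not known exactly. Their poses are not given: they have to be found in the camera images.
- fixture: Clamping fixture, fixed: grey steel plate 145x295 mm, 12 thick. Origin on the bench below it; x across the work to the fence, y along it away from the end stop, z up (mm here): plate x -85..60, y -145..150; fence x 39.5..54.5, y -120..65, to z 30; end stop block y -138..-120, to z 40; 6 mm high keepers x -1.5..10.5. Clamps at y -92 and 0: bases 43 wide, x -77..-19; open arms reach z 100.
- angle_bar: The work: loose rusty steel angle 26x190x26 mm, 4 mm thick, 0.25 to 0.5 kg, lying between fence and keepers (1.5 mm play), so it only slides along y. Origin: centre of its underside; axes as the fixture's; ends at y +-95 mm, upright leg at x 9..13 mm. It starts 18 to 44 mm off the stop, at x 25, z 12 mm of the fixture.
- bar_free_end (a point): On the bar: middle of its end face away from the end stop, 13 mm above its underside (25 mm above the bench); the end to push.
- stop_face (a point): Foot of the end stop's face, on the plate's top (z 12 mm), in the middle of the bar's track; axes as the fixture's. The bar is home when its -y end touches this face: bar centre 95 mm, free end 190 mm from here along y.
- stop_pad: Black rubber pad, 10 mm across, on a sprung spindle on the arm of the clamp beside the end stop; presses the bar's flat leg with about 6 N when locked. The origin lies at the arm's pivot.
- outer_pad: The same pad on the other clamp's arm.
- stop_handle (a joint): Handle of the clamp beside the end stop, rad: 0 open (starts at 0 to 0.15), grows as it is pressed down, 1.187 fully shut against a stop. The linkage passes dead centre at 1.08, then snaps shut and locks; before that it stays where left. Pressing at the grip takes a few N (under 8).
- stop_hinge (a point): On the hinge axis of that handle, which runs along the fixture's y; at x -64.6, y -92, z 41.7 mm of the fixture. Does not move.
- stop_grip (a point): On the upper side of that handle's black rubber grip, near its middle (grip 66 mm long, 18 wide, 16 thick). Moves with the handle, 79 mm from its hinge: seen from there 7 degrees above level, towards -x of the fixture, when shut (52 mm above the bench) and 75 degrees when fully open (118 mm).
- outer_handle (a joint): Handle of the other clamp, in the middle of the plate, rad: 0 open (starts at 0 to 0.15), grows as it is pressed down, 1.187 fully shut against a stop. The linkage passes dead centre at 1.08, then snaps shut and locks; before that it stays where left. Pressing at the grip takes a few N (under 8).
- outer_hinge (a point): On the hinge axis of that handle, which runs along the fixture's y; at x -64.6, y 0, z 41.7 mm of the fixture. Does not move.
- outer_grip (a point): On the upper side of that handle's black rubber grip, near its middle (grip 66 mm long, 18 wide, 16 thick). Moves with the handle, 79 mm from its hinge: seen from there 7 degrees above level, towards -x of the fixture, when shut (52 mm above the bench) and 75 degrees when fully open (118 mm).
- flat_bar: Bystander: a rusty flat steel bar, 18x105x10 mm, behind the fixture; loose, to be left alone. Origin at the centre of its underside.
- bolt_b: Bystander: a loose black hexagon bolt, 52 mm long, lying on the fixture plate; loose, to be left alone. Origin at the centre of its underside.
- nut_m12: Bystander: a loose hexagon nut, 19x22x10 mm, on the fixture plate; loose, to be left alone. Origin at the centre of its underside.
- spanner: Bystander: an open-ended spanner, 201 mm long, left of the fixture; loose, to be left alone. Origin at the centre of its underside.
- try_square: Bystander: an engineer's square, 105x155 mm, right of the fixture; loose, to be left alone. Origin at the centre of its underside.
- steel_cone: Bystander: a bright turned steel cone, 40 mm across, 31 mm high, standing on the bench before the fixture; loose, to be left alone. Origin at the centre of its underside.
Things that resemble listed ones, but are neither listed nor needed, are in the scene too. Leave any green or white look-alike of the angle_bar alone.

How it is judged:
On the way, in this order (a step that is already met when the one before it is completed fails the run):
1. the bar is home against the end stop, both clamps still open (y of angle_bar in the frame of stop_face between 0.0925 and 0.0975 m and value of joint each of stop_handle, outer_handle below 0.8 rad), for 0.2 s.
2. the clamp beside the end stop is locked on the bar, the other still open (y of angle_bar in the frame of stop_face between 0.0925 and 0.0975 m and value of joint stop_handle above 1.12 rad and contact force between stop_pad and angle_bar above 3 N and value of joint outer_handle below 0.8 rad), for 0.2 s.
3. the other clamp is locked on the bar as well (y of angle_bar in the frame of stop_face between 0.0925 and 0.0975 m and value of joint each of stop_handle, outer_handle above 1.12 rad and contact force between each of stop_pad, outer_pad and angle_bar above 3 N), for 0.2 s.
At the end, for the whole second after the job is handed in: The bar's end is within 2.5 mm of the end stop, both handles are past dead centre (over 1.12 rad), both pads press the bar with more than 3 N, and the bar is at rest (all of step 3 and linear speed of angle_bar below 0.01 m/s); the robot touches nothing.
It fails at once if a clamp is pressed shut while the bar is not home against the stop (more than 3 mm off) (y of angle_bar in the frame of stop_face above 0.098 m and value of joint any of stop_handle, outer_handle above 0.8 rad).
It fails at once if the outer clamp is pressed shut before the stop clamp is locked (value of joint outer_handle above 0.8 rad and value of joint stop_handle below 1.08 rad).
It fails at once if the bar is lifted more than 6 mm or tipped (z of angle_bar in the frame of stop_face above 0.006 m or angle between angle_bar's own z axis and vertical above 0.12 rad).
It fails at once if a loose bystander is moved more than 15 mm (distance of any of flat_bar, bolt_b, nut_m12, spanner, try_square, steel_cone from where it was at the start of the episode above 0.015 m).
It also fails if it takes over 53 s, if anything falls off the work surface, if the arm or the gripper's body presses on something with over 40 N, if the wrist force passes 120 N, or if a joint passes its speed limit or range.

ROBOT

A 7-joint arm with a two-finger parallel gripper is mounted at the origin on a cart in front of the work surface, level with it; the furniture and walls round the work are solid. World frame = base frame: x ahead of the robot, y to its left, z up, the work surface at z = 0. Lengths are in m, angles in rad, forces in N, time in s.
With the tool pointing down it reaches from about 0.35 to 0.9 m from the base axis. Payload 7.2 kg.
Tool frame: the origin (TCP) lies at the centre of the arm's flange, where the gripper is bolted on; the fingertips stand 182 mm ahead of it and the grasp point (between the pads) lies 163 mm ahead of it; z points along the fingers, y is the line along which they close (so a half turn about z gives the same grasp; the last joint's range is limited). The gripper opens to 88 mm and grips with 3 to 60 N. Pads are 20 mm wide; open, the fingers measure 115 mm over their backs; the gripper's body (75 mm by 178 mm) begins 61 mm behind the grasp point.
Start: joints at [-1.354, 0.411, -0.013, 1.596, 0.006, 1.134, -0.082], TCP at [0.176, 0.6, 0.405] pointing down, gripper open.
Joint ranges: [-2.95, 2.95], [-0.29, 1.99], [-1.47, 1.44], [0.14, 2.54], [-1.03, 4.17], [0.13, 1.85], [-2.86, 2.86]. Speed limits (rad/s): [2.39, 2.39, 3.01, 3.01, 3.14, 3.14, 3.14].

INTERFACE

Orientations are given as [roll, pitch, yaw] about the fixed x, y, z axes, in that order (R = Rz(yaw) Ry(pitch) Rx(roll)).
In Python, from workcell import ctrl, kin, readout, get_image, get_calibration gives the robot as it stands. Calls block until the motion is done:
- ctrl.movep(position, orientation): joint-space move of the TCP to a pose.
- ctrl.line_to(position, frame=None, rate=0.15, f_stop=None): straight line of the TCP; frame=None keeps the orientation; rate is the mean speed in m/s. With f_stop (N) it stops when the force on the tool has changed by that much, and returns True; else False.
- ctrl.movej(angles): joint-space move.
- ctrl.release() and ctrl.grab(effort=None): open the fingers fully, or close them until they stop; effort is the grip in N (None keeps the last).
- ctrl.wait(seconds).
- kin.inverse_kinematics(position, orientation): joint angles nearest the present ones, or None.
- readout.read_state(): the state.
- get_image(name): name is "side" or "top"; returns (picture, depth): 384x512x3 uint8, red, green, blue; 384x512 float32, m along the optical axis (not along the pixel's ray), 0 where there is no reading.
- get_calibration(name): a dict with "intrinsics" (3x3 intrinsics, pixels), "D" ([k1, k2, p1, p2, k3] as OpenCV has them; the pictures are not rectified), "world_to_cam" (4x4, takes a point from world to camera coordinates). Camera axes: x right, y down, z forward; pixel columns grow to the right and rows downward; lengths in m; the calibration is good to about 2 mm. A picture is of the moment at which its call begins. get_calibration takes no time and is no camera call.
A pose or a line that the arm cannot do raises ctrl.Unreachable and nothing moves.
- ctrl.sign_off(): hands the job in; it is judged then, once.
The state is a dict: "t": time; "joint_positions": joint angles; "qvel": joint speeds; "joint_torque": joint torques, N m; "ee_pos": TCP position; "tool_rot": TCP orientation; "ft_force": force on the tool from outside, world axes, zero at the start; "ft_torque": the same for the moment, N m; "opening": finger opening in m; "grasp_force": force on a finger pad.
Only numpy, scipy, OpenCV 4.12 (cv2) and the standard library are available. Lean on these libraries where they do the work, as an engineer would, in place of code of your own. Each camera call takes 0.05 s, during which the arm holds its last target. There are 200 camera calls.

## Working session

There is one attempt and no reset: what is moved stays moved. The work goes in short steps, each a Python script; the robot and the scene stay as the last script left them, time stands still between calls to the robot, and variables do not carry over. Pictures are saved under pics/ and viewed, at most 10 in all, crops included, and the job is handed in when it is done.

```bash
mkdir -p pics; ls; python3 - <<'E'
from workcell import ctrl,kin,readout,get_image,get_calibration
import cv2,numpy as np
for n in("top","side"):
    p,d=get_image(n); np.savez(f"pics/{n}0.npz",p=p,d=d)
    cv2.imwrite(f"pics/{n}0.png",cv2.resize(p[:,:,::-1],(800,600),interpolation=cv2.INTER_CUBIC))
    c=get_calibration(n); print(n,c["intrinsics"],c["D"],c["world_to_cam"])
s=readout.read_state();print(s["t"],s["ee_pos"],s["tool_rot"])
E
```

```text
pics
top [[418.52028988   0.         254.02951006]
 [  0.         418.52028988 190.98681396]
 [  0.           0.           1.        ]] [0.00432321 0.         0.         0.         0.        ] [[ 0.01706388 -0.99984355 -0.00465805  0.02217736]
 [-0.99056851 -0.01627177 -0.13604876  0.57427868]
 [ 0.13595168  0.00693564 -0.99069119  1.17417984]
 [ 0.          0.          0.          1.        ]]
side [[486.21425036   0.         252.611699  ]
 [  0.         486.21425036 189.77092842]
 [  0.           0.           1.        ]] [-0.15382833  0.          0.          0.          0.        ] [[ 0.99294905 -0.11783041  0.0129682  -0.53820311]
 [-0.04302641 -0.46017854 -0.8867832   0.12971283]
 [ 0.11045771  0.87997256 -0.46200367  1.52000491]
 [ 0.          0.          0.          1.        ]]
0.1 [0.17553724 0.59963996 0.40391326] [-3.14019012e+00  5.68443008e-05  2.85683956e+00]
```

View pics/top0.png

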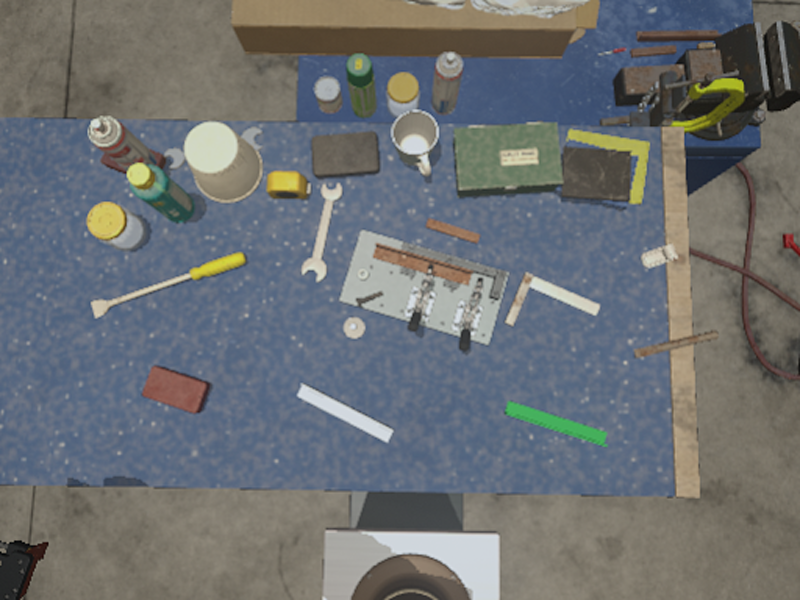

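View pics/side0.png

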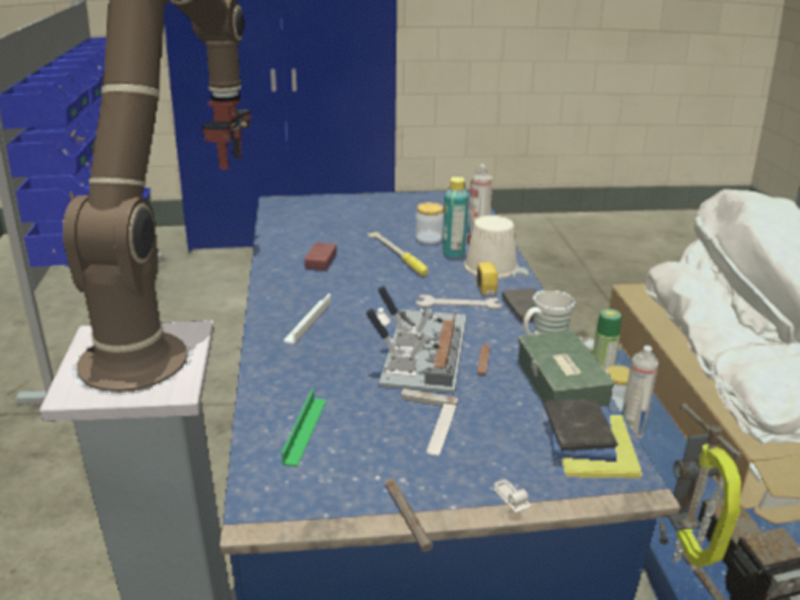

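The top view shows the fixture at about (425,285) in the 800x600 picture. The end stop is on its right at (498,285), the rusty bar runs along the fence, and the handles point toward the robot. The nut is at (363,273), the bolt at (370,297) and the cone at (353,327). In the side view both handles are up.

```bash
cat > h.py <<'E'
import numpy as np,cv2
from workcell import ctrl,kin,readout,get_image,get_calibration
def cal(n):
    c=get_calibration(n); return np.array(c["intrinsics"]),np.array(c["D"]),np.array(c["world_to_cam"])
def ray(n,uv,z):
    K,D,T=cal(n); uv=np.asarray(uv,float).reshape(-1,1,2)
    q=cv2.undistortPoints(uv,K,D)[:,0]; r=np.c_[q,np.ones(len(q))]@T[:3,:3]
    o=-T[:3,:3].T@T[:3,3]
    return o+r*((np.asarray(z)-o[2])/r[:,2])[:,None]
def cloud(n,d):
    K,D,T=cal(n); h,w=d.shape; v,u=np.mgrid[:h,:w]
    q=cv2.undistortPoints(np.stack([u,v],-1).reshape(-1,1,2).astype(float),K,D)[:,0]
    P=np.c_[q,np.ones(len(q))]*d.reshape(-1,1)
    return ((P-T[:3,3])@T[:3,:3]).reshape(h,w,3)
def proj(n,P):
    K,D,T=cal(n); return cv2.projectPoints(np.asarray(P,float).reshape(-1,3),cv2.Rodrigues(T[:3,:3])[0],T[:3,3],K,D)[0][:,0]
E
python3 - <<'E'
from h import *
a=np.load("pics/top0.npz");p,d=a["p"],a["d"]
W=cloud("top",d)
hsv=cv2.cvtColor(p,cv2.COLOR_RGB2HSV)
roi=np.zeros(d.shape,bool);roi[145:225,212:330]=1
bench=roi&(hsv[...,1]>90)&(hsv[...,0]>95)&(hsv[...,0]<130)
print("bench z",np.median(W[bench][:,2]))
m=(roi&(hsv[...,1]<60)&(hsv[...,2]>90)&(W[...,2]>.004)&(W[...,2]<.022)).astype(np.uint8)
n,l,s,c=cv2.connectedComponentsWithStats(m); i=1+s[1:,4].argmax(); print(s[i])
pts=np.argwhere(l==i)[:,::-1]; print("z",np.median(W[l==i][:,2]))
G=ray("top",pts,.012)[:,:2]
r=cv2.minAreaRect((G*1000).astype(np.float32)); print(r,cv2.boxPoints(r))
# rusty bar
b=(roi&((hsv[...,0]<14))&(hsv[...,1]>90)).astype(np.uint8)
n,l2,s,c=cv2.connectedComponentsWithStats(b)
for j in range(1,n):
    if s[j,4]>15:
        q=np.argwhere(l2==j)[:,::-1]
        print(s[j],"z",np.percentile(W[l2==j][:,2],[10,50,90]).round(4)); 
        for z in(.016,.038): print(z,cv2.minAreaRect((ray("top",q,z)[:,:2]*1000).astype(np.float32)))
cv2.imwrite("pics/crop1.png",cv2.resize(p[140:230,210:330,::-1],None,fx=6.5,fy=6.5,interpolation=cv2.INTER_CUBIC))
E
```

```text
bench z -0.0014310092333855516
[ 214  146   58   60 1757]
z 0.014346005424065911
((632.5611572265625, 60.2515754699707), (157.4639892578125, 161.845703125), 74.16866302490234) [[533.2292     6.582245]
 [688.936    -37.570305]
 [731.8931   113.920906]
 [576.18634  158.07346 ]]
[274 145  33  10 136] z [0.0066 0.0114 0.0164]
0.016 ((709.7411499023438, -73.84475708007812), (96.45648956298828, 15.537148475646973), 72.01226806640625)
0.038 ((704.3395385742188, -72.0994873046875), (94.72486877441406, 15.258275032043457), 72.0122299194336)
[239 156  63  26 459] z [0.0155 0.0191 0.0298]
0.016 ((645.1527709960938, -13.941658020019531), (186.6976776123047, 27.489078521728516), 74.47362518310547)
0.038 ((640.9107666015625, -13.271751403808594), (183.34608459472656, 26.9955997467041), 74.47364044189453)
```

View pics/crop1.png

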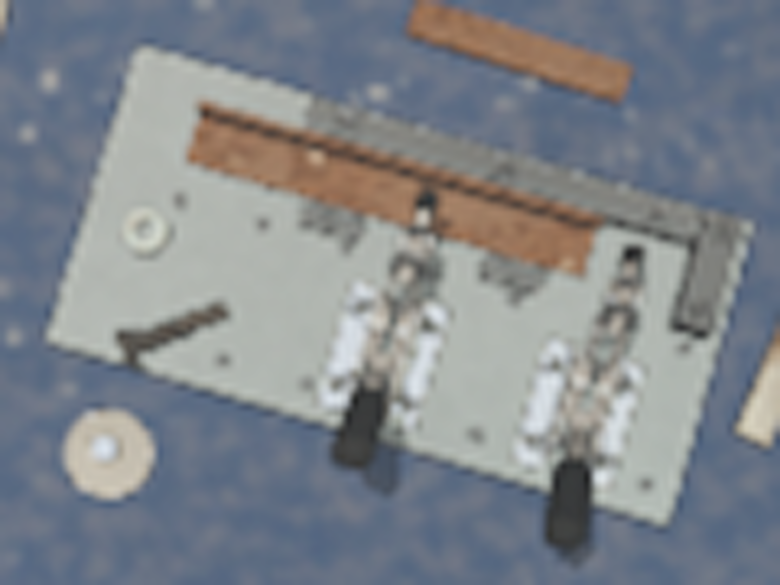

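The crop shows the plate corners at (140,47), (752,222), (668,525) and (48,342). The bar's free end runs from (203,103) to (190,160), and its other end, at about (597,222)–(585,272), is still short of the stop block at (680,325).

```bash
cat >> h.py <<'E'
def pose(P,Q): # 2D rigid fit model P -> world Q
    cp,cq=P.mean(0),Q.mean(0); U,S,V=np.linalg.svd((P-cp).T@(Q-cq)); R=(U@V).T
    return R,cq-R@cp
E
python3 - <<'E'
from h import *
a=np.load("pics/top0.npz");p,d=a["p"],a["d"]
hsv=cv2.cvtColor(p,cv2.COLOR_RGB2HSV)
f=lambda c:np.array([210,140])+(np.array(c,float)+.5)/6.5-.5
# order: (+x,+y),(+x,-y),(-x,-y),(-x,+y)
C=f([(140,47),(752,222),(668,525),(48,342)])
M=np.array([(60,150),(60,-145),(-85,-145),(-85,150)])/1e3
# refine each edge: sub-pixel saturation edge along normals, line fit
S=cv2.cvtColor(p,cv2.COLOR_RGB2LAB)[...,2].astype(np.float32)
rng=[(.1,.9),(.15,.9),(.3,.95),(.1,.9)]; L=[]
for i in range(4):
    A,B=C[i],C[(i+1)%4]; n=np.array([-(B-A)[1],(B-A)[0]]);n/=np.linalg.norm(n); pts=[]
    t=np.linspace(*rng[i],60); o=np.arange(-4,4.01,.25)
    X=A+t[:,None]*(B-A); g=X[:,None]+o[None,:,None]*n
    v=cv2.remap(S,g[...,0].astype(np.float32),g[...,1].astype(np.float32),cv2.INTER_LINEAR)
    k=np.abs(np.gradient(cv2.GaussianBlur(v,(5,1),0),axis=1)).argmax(1)
    e=X+o[k][:,None]*n
    for z_ in [0]:
        off=o[k]; good=np.abs(off-np.median(off))<1
    l=cv2.fitLine(e[good].astype(np.float32),cv2.DIST_HUBER,0,.01,.01).ravel(); L.append(l); print(i,np.median(off),good.sum())
def inter(a,b):
    s=np.linalg.solve(np.c_[a[:2],-b[:2]],b[2:]-a[2:]); return a[2:]+s[0]*a[:2]
C2=np.array([inter(L[i-1],L[i]) for i in range(4)]); print(C2)
for z in(.012,.006):
  for c in (C,C2):
    Q=ray("top",c,z)[:,:2]; R,t=pose(M,Q)
    print(z,"sides",np.linalg.norm(np.roll(Q,-1,0)-Q,axis=1).round(4),"yaw",np.arctan2(R[1,0],R[0,0]),"t",t,"res",((M@R.T+t)-Q).round(4).tolist())
R,t=pose(M,ray("top",C2,.012)[:,:2]); np.savez("fix.npz",R=R,t=t)
# bar ends
def tof(uv,z): return ((ray("top",f(uv),z)[:,:2]-t)@R*1e3).round(1)
print("free top(z38)",tof([(203,103)],.038),"free flat",tof([(190,160)],.016),"far flat",tof([(585,272)],.016),"stop top corner",tof([(672,325),(752,222)],.04))
print("nut",tof([(145,230)],.02),"bolt",tof([(125,340),(225,310)],.016),"cone",tof([(108,455)],.01),"keepers",tof([(300,225),(360,235)],.018))
print("holes",tof([(180,201),(263,223),(645,484)],.012))
# handles: dark pixels with depth
W=cloud("top",d); hsv[...,2]
for n,(x0,y0,x1,y1) in dict(outer=(258,198,271,214),stop=(291,208,304,227)).items():
    mm=np.zeros(d.shape,bool); mm[y0:y1,x0:x1]=1; mm&=(hsv[...,2]<70)
    X=W[mm]; F=np.c_[(X[:,:2]-t)@R,X[:,2]]*1e3; print(n,mm.sum(),np.percentile(F,[5,50,95],axis=0).round(0).tolist())
E
```

```text
0 -0.25 60
1 -0.25 60
2 -0.25 57
3 -0.75 60
[[230.50894 146.07039]
 [325.55615 173.75584]
 [312.46155 220.94734]
 [216.2355  192.194  ]]
0.012 sides [0.2931 0.1448 0.2932 0.1437] yaw -0.2703057250082068 t [ 0.61366794 -0.02448144] res [[0.0009, 0.0008], [-0.0002, -0.0009], [-0.0004, -0.0009], [-0.0004, 0.0009]]
0.012 sides [0.2963 0.1466 0.2961 0.146 ] yaw -0.2734764904843524 t [ 0.61374532 -0.02380588] res [[-0.0008, -0.0007], [-0.0005, 0.0006], [0.0011, 0.0005], [0.0003, -0.0004]]
0.006 sides [0.2945 0.1455 0.2947 0.1444] yaw -0.2703057250082066 t [ 0.61461193 -0.02468693] res [[0.0004, 0.0002], [-0.0003, -0.0001], [0.0001, -0.0003], [-0.0002, 0.0002]]
0.006 sides [0.2978 0.1473 0.2975 0.1467] yaw -0.27347649048435246 t [ 0.61468978 -0.02400791] res [[-0.0014, -0.0013], [-0.0007, 0.0014], [0.0016, 0.0011], [0.0004, -0.0012]]
free top(z38) [[ 36.6 110.2]] free flat [[ 13.9 110.4]] far flat [[ 15.6 -77.4]] stop top corner [[  -0.8 -119.7]
 [  54.3 -141.5]]
nut [[-23.8 120.2]] bolt [[-74.3 114.4]
 [-48.1  74.9]] cone [[-126.2  106.9]] keepers [[-1.  53.3]
 [ 2.3 25.7]]
holes [[  -5.   109.6]
 [  -4.    70.1]
 [ -69.4 -130. ]]
outer 61 [[-108.0, -6.0, 105.0], [-95.0, -1.0, 137.0], [-77.0, 6.0, 145.0]]
stop 76 [[-115.0, -98.0, 101.0], [-100.0, -91.0, 131.0], [-81.0, -85.0, 143.0]]
```

```bash
cat >> h.py <<'E'
try:
    _f=np.load("fix.npz"); R,t=_f["R"],_f["t"]; yawf=np.arctan2(R[1,0],R[0,0])
except FileNotFoundError: pass
def tcp(x,y,z): # fixture mm of fingertip centre -> world TCP
    return np.r_[R@(np.array([x,y])/1e3)+t, z/1e3+.182]
def tip():
    s=readout.read_state(); e=np.array(s["ee_pos"]); return np.r_[R.T@(e[:2]-t),e[2]-.182]*1e3, np.round(s["ft_force"],1), round(s["t"],2)
E
python3 - <<'E'
from h import *
import sys
best=None
for y in (yawf+np.pi/2,yawf-np.pi/2):
    qs=[kin.inverse_kinematics(tcp(*p),[np.pi,0,y]) for p in((25,137,100),(25,137,14.5),(25,75,14.5),(-61.5,-92,118),(-130,-92,50),(-61.5,0,170))]
    print(y,[None if q is None else np.round(q,2).tolist() for q in qs])
    if all(q is not None for q in qs):
        m=max(abs(np.array(q)[6]) for q in qs)
        if best is None or m<best[0]: best=(m,y)
yaw=best[1]; np.save("yaw.npy",yaw); print("yaw",yaw)
ctrl.grab(20)
ctrl.movep(tcp(25,137,110),[np.pi,0,yaw]); print(*tip())
ctrl.line_to(tcp(25,137,14.5),rate=.12); print(*tip())
p,d=get_image("top"); cv2.imwrite("pics/push0.png",cv2.resize(p[110:230,190:350,::-1],None,fx=5,fy=5,interpolation=cv2.INTER_CUBIC))
print(readout.read_state()["opening"])
E
```

```text
1.2973198363105443 [[-0.67, 0.72, 0.72, 1.6, -0.53, 1.03, -0.07], [-0.64, 0.82, 0.67, 1.64, -0.62, 0.9, -0.01], [-0.56, 0.79, 0.65, 1.7, -0.6, 0.86, 0.08], [-0.61, 0.54, 0.96, 1.96, -0.56, 0.93, 0.36], [-0.68, 0.59, 0.98, 2.17, -0.73, 0.76, 0.52], [-0.61, 0.4, 0.71, 1.87, -0.31, 0.98, -0.04]]
-1.8442728172792489 [[-0.19, 0.62, -0.04, 1.56, 0.03, 0.96, 2.63], [-0.15, 0.72, -0.11, 1.6, 0.1, 0.82, 2.57], [-0.09, 0.69, -0.07, 1.67, 0.06, 0.78, 2.68], [0.95, 0.73, -1.24, 1.87, 0.77, 1.13, 2.29], [-0.81, 0.79, 1.25, 2.18, -0.98, 0.95, -2.38], [0.77, 0.67, -1.23, 1.78, 0.68, 1.2, 2.21]]
yaw 1.2973198363105443
[ 24.42107374 138.42936188 110.01618436] [-0.1 -0.2  0.1] 3.98
[ 25.27215058 136.98523486  14.75038027] [0.4 0.6 0.1] 4.92
0.0007145693985318989
```

View pics/push0.png

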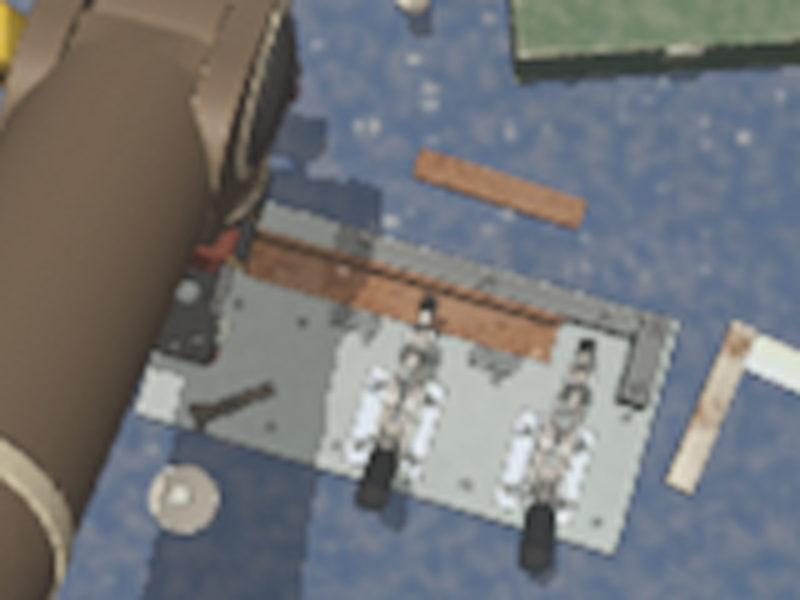

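The gripper is down just left of the bar's free end at (250,250), lined up with the bar, and nothing else has moved. Next is the push.

```bash
python3 - <<'E'
from h import *
print(ctrl.line_to(tcp(25,118,14.5),rate=.08,f_stop=12)); print(*tip())
print(ctrl.line_to(tcp(25,72,14.5),rate=.05,f_stop=14)); print(*tip())
ctrl.wait(.2);print(*tip())
p,d=get_image("top"); np.savez("pics/top1.npz",p=p,d=d); cv2.imwrite("pics/push1.png",cv2.resize(p[140:230,210:330,::-1],None,fx=6.5,fy=6.5,interpolation=cv2.INTER_CUBIC))
E
```

```text
False
[ 25.25650284 116.80019315  14.83624412] [ 0.4 -0.4 -0.2] 5.36
True
[24.64544657 81.26056331 14.29220305] [0.8 1.8 1.1] 6.08
[24.45671303 81.57098921 13.78574047] [-0.2  0.  -0.4] 6.28
```

View pics/push1.png

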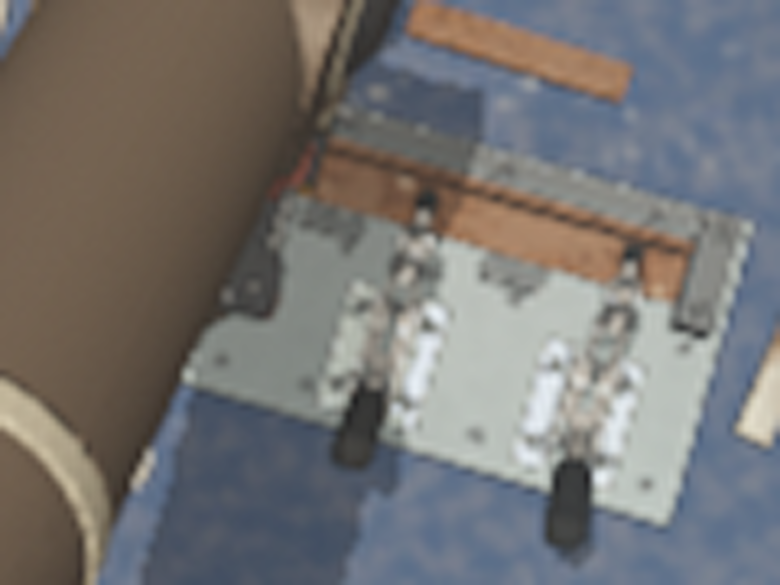

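The bar's far end now meets the stop block at about (685,270). The contact force dropped back to zero, so I'll push again slowly to seat it and then measure.

```bash
python3 - <<'E'
from h import *
print(ctrl.line_to(tcp(25,74,14.5),rate=.015,f_stop=14)); print(*tip())
ctrl.wait(.3);print(*tip())
ctrl.line_to(tcp(25,100,16),rate=.1); ctrl.line_to(tcp(25,105,120),rate=.2)
ctrl.movep(tcp(-61,-92,200),[np.pi,0,float(np.load("yaw.npy"))]); print(*tip())
p,d=get_image("side"); cv2.imwrite("pics/side1.png",cv2.resize(p[150:270,210:330,::-1],None,fx=5,fy=5,interpolation=cv2.INTER_CUBIC))
E
```

```text
True
[23.98288916 80.27840336 13.65751263] [1.3 2.4 2.5] 6.8
[23.89678255 80.4147928  13.37284976] [0.7 0.8 0.9] 7.1
[-60.56189271 -90.27096858 199.37372852] [-0.4  0.8  0.4] 9.03
```

View pics/side1.png

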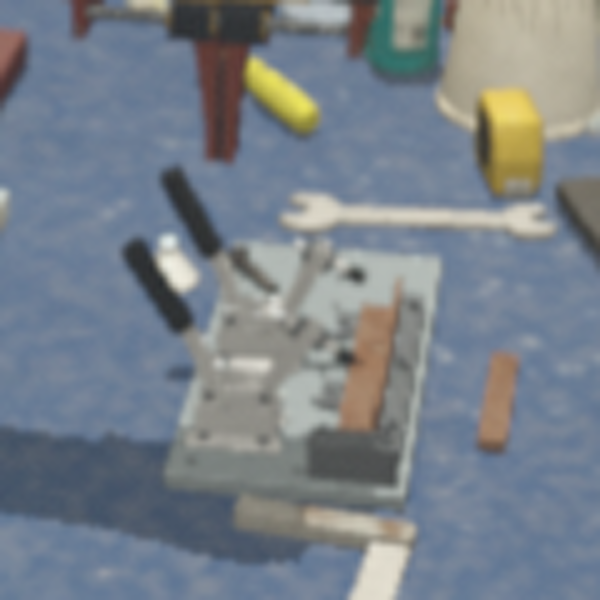

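The bar is seated against the stop block: the finger front stopped at y = 70.3, against 70 expected. Both handles are still up, and the closed fingertips are about 16–20 mm wide. Next I press the stop handle along its arc.

```bash
cat >> h.py <<'E'
def press(y):
    ctrl.line_to(tcp(-60,y,119),rate=.15); print(*tip())
    for a in list(np.radians(np.arange(72,11,-10)))+[np.radians(10)]:
        ctrl.line_to(tcp(-64.6-79*np.cos(a)+9,y,41.7+79*np.sin(a)),rate=.06)
        print(round(np.degrees(a)),*tip())
    print(ctrl.line_to(tcp(-134,y,44),rate=.03,f_stop=22)); print(*tip()); ctrl.wait(.3); print(*tip())
    ctrl.line_to(tcp(-134,y,75),rate=.15); ctrl.line_to(tcp(-134,y,200),rate=.25)
E
python3 - <<'E'
from h import *
np.set_printoptions(precision=1,suppress=True)
press(-92)
p,d=get_image("side"); cv2.imwrite("pics/side2.png",cv2.resize(p[150:270,210:330,::-1],None,fx=5,fy=5,interpolation=cv2.INTER_CUBIC))
print(*tip())
E
```

```text
[-59.6 -91.9 119.2] [-0.3  0.1  1.1] 9.78
72 [-80.2 -91.8 117.2] [ 0.1 -0.5  0. ] 10.26
62 [-93.1 -91.9 111.2] [-0.1 -0.2  0.6] 10.64
52 [-104.6  -92.   103.7] [-0.2  0.1  0.1] 11.03
42 [-114.7  -92.    94.3] [ 0.3 -0.5  0.7] 11.41
32 [-122.9  -92.    83.2] [ 0.4 -0.2  0.1] 11.79
22 [-129.2  -92.1   70.9] [-0.4  0.3  0.5] 12.18
12 [-133.1  -92.    57.7] [ 0.5  0.1 -0.6] 12.56
10 [-133.4  -92.    55.4] [0.9 1.4 0.5] 12.81
True
[-133.1  -92.3   52.9] [-4.2  0.8 17.6] 13.07
[-133.2  -92.2   52.9] [-3.5  0.8 17.5] 13.37
[-134.7  -91.6  198.4] [ 0.1 -0.3 -0.5] 14.37
```

View pics/side2.png

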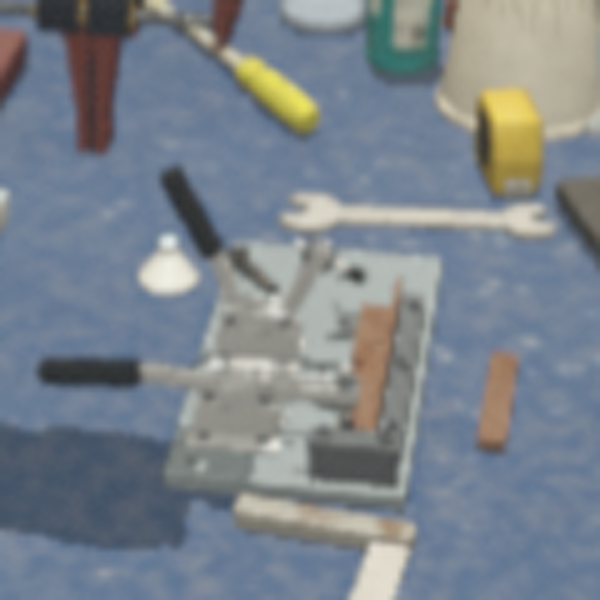

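The stop handle now lies level at (90,370) and its pad is on the bar, while the outer handle is still up. I'll check the handle's angle by depth before going on.

```bash
python3 - <<'E'
from h import *
np.set_printoptions(precision=1,suppress=True)
ctrl.line_to(tcp(-60,0,200),rate=.2)
# expected grip upper surface at z: middle 51.4 mm when shut(7deg)
for n in("top","side"):
    p,d=get_image(n); W=cloud(n,d); F=np.dstack([(W[...,:2]-t)@R,W[...,2]])*1e3
    v=p.max(2)
    m=(F[...,0]<-105)&(F[...,0]>-185)&(abs(F[...,1]+92)<14)&(F[...,2]>25)&(F[...,2]<150)&(v<80)
    X=F[m]; print(n,m.sum())
    if m.sum()>10:
        k=np.polyfit(X[:,0],X[:,2],1); print("x",np.percentile(X[:,0],[2,50,98]),"z",np.percentile(X[:,2],[2,50,98]),"slope deg",np.degrees(np.arctan(k[0])),"z at x-143",np.polyval(k,-143))
    if n=="side":
        g=proj(n,[np.r_[R@np.array([-64.6-79*np.cos(a),-92])*1e-3*np.array([1,1])+t,0] for a in [0]]) if 0 else None
    np.savez(f"pics/{n}2.npz",p=p,d=d)
print(*tip())
E
```

```text
top 140
x [-168.5 -139.3 -110.1] z [46.8 53.  58.3] slope deg 4.4794159243098814 z at x-143 52.66164664565585
side 92
x [-167.2 -139.  -108.8] z [40.3 49.5 56.7] slope deg 4.651014473452902 z at x-143 48.35485563607317
[-60.6  -1.5 199.8] [-0.5  0.4 -0.7] 15.21
```

The grip's upper side measures about 52 mm high. Shut is 51.4 mm and dead centre would be about 60 mm, so the stop clamp is locked. Now the outer clamp.

```bash
python3 - <<'E'
from h import *
np.set_printoptions(precision=1,suppress=True)
press(0)
ctrl.line_to(tcp(-60,100,250),rate=.25)
p,d=get_image("top"); W=cloud("top",d); F=np.dstack([(W[...,:2]-t)@R,W[...,2]])*1e3
for y in(-92,0):
    m=(F[...,0]<-105)&(F[...,0]>-185)&(abs(F[...,1]-y)<14)&(F[...,2]>25)&(F[...,2]<150)&(p.max(2)<80)
    X=F[m]; print(y,m.sum()); print(np.polyval(np.polyfit(X[:,0],X[:,2],1),-143) if m.sum()>10 else X)
p,d=get_image("side"); cv2.imwrite("pics/side3.png",cv2.resize(p[150:270,210:330,::-1],None,fx=5,fy=5,interpolation=cv2.INTER_CUBIC))
print(*tip())
E
```

```text
[-59.7  -0.3 119.7] [-0.6 -0.1 -0. ] 15.9
72 [-80.3   0.3 117.2] [-0.   0.5  0.1] 16.38
62 [-93.1   0.  111.2] [ 0.7 -0.2  0.7] 16.77
52 [-104.7    0.   103.7] [-0.7  0.8  0.3] 17.15
42 [-114.7    0.    94.2] [ 0.  -0.6 -0.7] 17.53
32 [-122.9   -0.    83.2] [ 0.  -0.3 -0.2] 17.92
22 [-129.2   -0.1   70.9] [-1.2  0.5 -0.5] 18.3
12 [-133.1   -0.1   57.7] [-0.8 -0.4 -0.8] 18.68
10 [-133.4   -0.    55.4] [-0.8  0.4 -0.4] 18.93
True
[-133.1   -0.2   53. ] [-4.6  0.6 15.3] 19.19
[-133.1   -0.2   53. ] [-3.6 -0.1 16. ] 19.49
-92 126
52.956126049455484
0 132
52.721090932162205
[-60.6  98.2 248.9] [-0.6 -0.3  0.5] 21.23
```

View pics/side3.png

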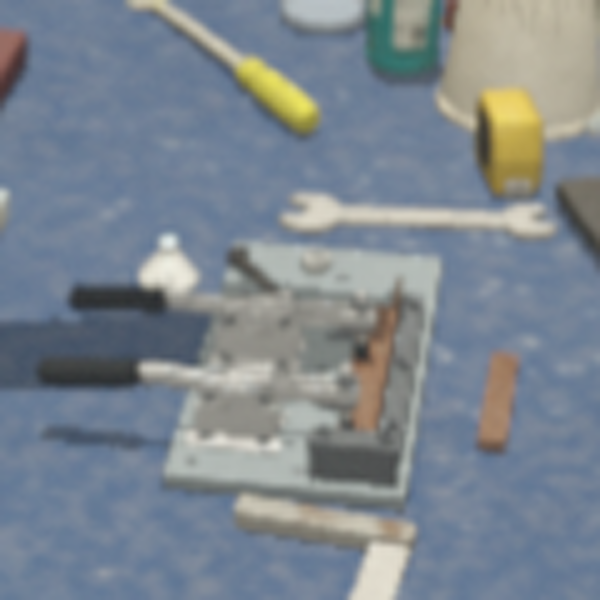

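Both handles lie level at (115,297) and (90,370), both arms are on the bar, the bar is against the stop, and the loose items are where they were. The arm is clear of everything, so I'm handing in.

```bash
python3 -c "
from workcell import ctrl
print(ctrl.sign_off())"
```

```text
the job is handed in; nothing more can be done
None
```

I pushed the bar home against the end stop, locked the stop clamp and then the outer clamp, and handed the job in at about 21 s; the grip heights and pictures agree, but pad force was not measured and no verdict came back.

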